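# Clear the paint box and crack its stuck lid

### The job

Two rolls of brown tape were left lying on the lid of the steel paint box: put them away by lowering them, not dropping them, onto the upright post of the tape stand, the wide roll first and the narrow one on top of it, both fully home. Then take the lid by its handle and pull it free of its stuck rubber seal without letting it fly up beyond a hand's breadth, and hold it about 4 cm open at its front edge, the handle side, so that I can look in; finish still holding it there. Leave the other things on the table where they are.

Things in the scene. Friction and masses are not known exactly. Their poses are not given: they have to be found in the camera images.
- paint_box: Grey painted steel box with rubber seal and hinged lid, 220 (x) x 280 (y) x 95 mm to the seal; the flat lid's upper face is 106 mm above the table. Full and heavy: it does not move. Origin: centre of its underside. Its -x side is the front (with the handle), its +x side carries the hinge.
- lid_angle (a joint): Lid opening in rad: 0 shut, at most 1.15; hinge axis parallel to the box's y. The front edge is 228 mm from it (4 cm open is 0.175 rad). The lid is stuck to its seal: pulled up at the handle, the force climbs to a peak of about 14 N at 3 to 4 mm of lift, then falls away, by 10 mm, to the lid's weight, about 5 N at the handle. Let go, it falls back.
- paint_lid: Grey steel lid, 228 x 290 x 7 mm, 0.55 kg. Origin: on the hinge axis mid-lid, 114 mm behind (+x of) the box's origin, 101 mm above the table; axes, when shut, as the box's. Near the front a steel bow handle stands on it: a round bar 12 mm thick and 110 mm long, parallel to the box's y, on two end posts, with 30 mm free below the bar.
- handle_bar (a point): Middle of the handle's bar, on the bar's centre line: with the lid shut 192 mm in front of the hinge axis and 41 mm above it, that is 142 mm above the table and 36 mm above the lid's upper face. Moves with the lid.
- wide_roll: Wide roll of brown paper tape lying flat: 64 mm outside diameter, 38 mm tall, hole 27 mm through it, 0.1 kg. At the start on the lid. Origin: centre of its underside; z along its axis.
- narrow_roll: Narrow roll of brown paper tape lying flat: 50 mm outside diameter, 26 mm tall, hole 27 mm through it, 0.05 kg. At the start on the lid. Origin: centre of its underside; z along its axis.
- tape_stand: Stand for tape rolls, fixed: round dark steel foot 120 mm across and 14 mm thick, a wooden shoulder 40 mm across and 14 mm tall on it, and an upright wooden post 22 mm thick from the shoulder up to 104 mm above the table, its tip rounded. Origin: centre of its underside; post along z. It stands to the left or to the right of the box.
- stand_seat (a point): On the post's axis at the shoulder's upper face, 28 mm above the table: where the underside of the first roll comes to rest. The second roll rests on the first, 38 mm higher.
- brush_jar: Bystander: white pot, 80 mm across and 100 mm tall, with brushes standing in it up to about 260 mm; left or right of the box, on the side where the stand is not. Origin: centre of its underside.
- water_cup: Bystander: white plastic cup, 72 mm across, 55 mm tall. Origin: centre of its underside.
- paint_plate: Bystander: paper plate, 140 mm across, 16 mm tall. Origin: centre of its underside.
- foam_brush: Bystander: foam brush lying flat, 165 mm long, 12 mm tall. Origin: near its middle, underside.
- twine_spool: Bystander: upright spool of jute twine, 80 mm across, 115 mm tall. Origin: centre of its underside.
- masking_roll: Bystander: large pale masking-tape roll lying flat, 100 mm across, hole 76 mm, 25 mm tall. Origin: centre of its underside.
- glue_bottle: Bystander: white glue bottle, 56 mm across, 150 mm tall. Origin: centre of its underside.
Not all that is in view belongs to the job. What is shaped like the narrow_roll but red or turquoise is not meant.

How it is judged:
On the way, in this order (a step that is already met when the one before it is completed fails the run):
1. the wide roll is fully home on the post, the lid still shut (horizontal distance between wide_roll and stand_seat below 0.006 m and z of wide_roll in the frame of stand_seat between -0.003 and 0.003 m and angle between wide_roll's own z axis and vertical below 0.08 rad and value of joint lid_angle below 0.02 rad), for 0.2 s.
2. the narrow roll is fully home on top of it, the lid still shut (all of step 1 and horizontal distance between narrow_roll and stand_seat below 0.006 m and z of narrow_roll in the frame of stand_seat between 0.035 and 0.041 m and angle between narrow_roll's own z axis and vertical below 0.08 rad), for 0.2 s.
3. the lid has broken free of its seal, pulled by its handle (value of joint lid_angle above 0.06 rad and contact force between the fingers and lid_handle above 1 N), for 0.1 s.
At the end, for the whole second after the job is handed in: Both rolls are on the post, wide one on the shoulder and narrow one on it (within 3 mm of fully down, 6 mm of the axis, level within 0.08 rad); the lid is held still by its handle in the fingers (over 1 N), 0.11 to 0.265 rad open, that is 25 to 60 mm at its front edge (horizontal distance between each of wide_roll, narrow_roll and stand_seat below 0.006 m and z of wide_roll in the frame of stand_seat between -0.003 and 0.003 m and angle between each of wide_roll, narrow_roll's own z axis and vertical below 0.08 rad and z of narrow_roll in the frame of stand_seat between 0.035 and 0.041 m and value of joint lid_angle between 0.11 and 0.265 rad and velocity of joint lid_angle between -0.1 and 0.1 rad/s and contact force between the fingers and lid_handle above 1 N); the arm keeps its last pose, push and grip.
It fails at once if the lid flies up beyond a hand's breadth (0.42 rad, about 9 cm at the front) (value of joint lid_angle above 0.42 rad).
It fails at once if a roll is dropped down the post ((horizontal distance between wide_roll and stand_seat below 0.01 m and linear speed of wide_roll above 0.8 m/s) or (horizontal distance between narrow_roll and stand_seat below 0.01 m and linear speed of narrow_roll above 0.8 m/s)).
It fails at once if another thing on the table is pushed aside (4 cm) or knocked over (distance of any of brush_jar, water_cup, paint_plate, foam_brush, twine_spool, masking_roll, glue_bottle from where it was at the start of the episode above 0.04 m or angle between any of brush_jar, water_cup, paint_plate, foam_brush, twine_spool, masking_roll, glue_bottle's own z axis and vertical above 0.5 rad).
It also fails if it takes over 72 s, if anything falls off the work surface, if the arm or the gripper's body presses on something with over 40 N, if the wrist force passes 120 N, or if a joint passes its speed limit or range.

### The arm

A 6-joint arm with a two-finger parallel gripper is mounted at the origin on the work surface. World frame = base frame: x ahead of the robot, y to its left, z up, the work surface at z = 0. Lengths are in m, angles in rad, forces in N, time in s.
With the tool pointing down it reaches from about 0.225 to 0.875 m from the base axis. Payload 3.4 kg.
Tool frame: the origin (TCP) lies between the finger pads; the fingertips stand 8 mm ahead of it and the grasp point (between the pads) lies 11 mm behind it; z points along the fingers, y is the line along which they close (so a half turn about z gives the same grasp; the last joint's range is limited). The gripper opens to 85 mm and grips with 20 to 120 N. Pads are 22 mm wide; open, the fingers measure 114 mm over their backs; the gripper's body (76 mm by 85 mm) begins 54 mm behind the grasp point. The pads swing forward as they close: fully open they stand 13 mm farther back than shut.
Start: joints at [1.166, 0.276, 1.505, -0, 1.361, -0.121], TCP at [0.161, 0.552, 0.239] pointing down, gripper open.
Joint ranges: [-2.89, 2.89], [-0.75, 2.08], [0.22, 2.7], [-1.18, 4.32], [0.11, 2.71], [-2.7, 2.7]. Speed limits (rad/s): [2.57, 2.57, 3.14, 3.14, 3.14, 3.14].

### API

Orientations are given as a unit quaternion [w, x, y, z].
In Python, from rig import manip, optics, finder gives the robot as it stands.
- The arm moves only by the tool servo_tool, never from a script. Its argument "increments" is a list of rows, each a list of 7 numbers: the shift along the tool's x, y, z in cm, then the turn, a rotation vector about the tool's x, y, z in degrees, then the closure, from -1 (fully open) to 1 (shut). In form: [[x, y, z, rx, ry, rz, gripper], ...]. A call has exactly 5 rows; each row shifts and turns the commanded pose from where the row before left it, along the tool's axes as they then stand; what a row does not reach is not made up. A row lasts 1/10 s, in which the tool goes at most 50 mm and 8.59 degrees, less where a joint would pass 70% of its speed; a pose out of reach is approached as far as the arm can. A call is refused whole if a number of a shift passes 5 or a number of a turn 8.59, either way. A call with a gripper value outside its range is refused whole. The fingers move at their own pace and stop on an object; "squeeze" is the grip in N (left out, the last holds). Time passes only in rows, so rows that do not move let the fingers close, or fill a call up. It gives the time, the measured TCP pose, the force, the opening and the grip force at its end, in the units of the state.
- manip.get_state(): the state, without advancing time (a new reading comes with each control period).
- optics.get_image(name): name is "scene" or "top" or "wrist"; returns the picture (420x560x3 uint8, red, green, blue); there is no depth.
- optics.get_calibration(name): a dict with "fov_y" (degrees; the focal length in pixels is half the picture's height over the tangent of half this angle, whatever the lens; pixels are square), "cx", "cy" (the principal point, pixels), "world_to_cam" (4x4, takes a point from world to camera coordinates). Camera axes: x right, y down, z forward; pixel columns grow to the right and rows downward; lengths in m; the calibration is good to about 2 mm. The wrist camera is an equidistant fisheye: a pixel r from the principal point sees the ray r / f radians off the axis. A picture is of the moment at which its call begins: read the wrist's pose just before it. get_calibration takes no time and is no camera call; for the wrist camera it gives the pose at the moment of the call.
- manip.sign_off(): hands the job in; it is judged then, once.
Trained networks look in the newest picture that a camera, given by its name, has taken for a name from the list of things; names that differ only in an ending like _2 or _b are one class to them, and where a whole thing is asked for, a point or a joint stands for the part that bears it (a point fixed in the world has none). Each returns a list of dicts, best first, with "p" (0 to 1); they miss things now and then, are a little off and sometimes report something else, mostly with a low value. They report only what shows in the picture. A call takes as long as a camera call. They do not tell look-alikes from the thing itself.
- finder.silhouettes(label, camera): "region" (420x560 bool, what is visible of it) and "box" ([centre column, centre row, width, height] in pixels, round what is visible of it).
- finder.tip_of(label, camera): "at" ([column, row] in pixels: a listed point, or the origin of a listed thing).
The state is a dict: "clock": time; "qpos": joint angles; "qd": joint speeds; "effort": joint torques, N m; "position": TCP position; "ee_rot": TCP orientation; "contact_force": force on the tool from outside, world axes, zero at the start; "moment": the same for the moment, N m; "width": finger opening in m; "gripper_force": force on a finger pad.
Only numpy, scipy, OpenCV 4.12 (cv2) and the standard library are available. Lean on these libraries where they do the work, as an engineer would, in place of code of your own. Each camera call takes 0.05 s, during which the arm holds its last target. There are 200 camera calls.

## Working session

There is one attempt and no reset: what is moved stays moved. The work goes in short steps, Python scripts to look and compute and a tool call to move; the robot and the scene stay as the last step left them, time stands still between calls to the robot, and variables do not carry over. Pictures are saved under pics/ and viewed, at most 12 in all, crops included, and the job is handed in when it is done.

Besides the shell and the picture viewer there is one more tool, called after "Request:" in YAML: its name, and indented under it one key for each argument. servo_tool: Moves the arm, as the interface text tells. Its arguments: {"type":"object","properties":{"increments":{"type":"array","items":{"type":"array","items":{"type":"number"}}},"squeeze":{"type":"number"}},"required":["increments"]}

```bash
mkdir -p pics; cat > h.py <<'E'
import numpy as np, cv2
from rig import manip, optics, finder
from scipy.spatial.transform import Rotation as R
def ray(cal,px,cam):
    f=210/np.tan(np.radians(cal['fov_y'])/2)
    u=np.array([px[0]-cal['cx'],px[1]-cal['cy']])
    if cam=='wrist':
        r=np.linalg.norm(u);t=r/f
        d=np.array([*(u/max(r,1e-9)*np.sin(t)),np.cos(t)])
    else: d=np.array([u[0]/f,u[1]/f,1])
    T=np.array(cal['world_to_cam']);Rm=T[:3,:3]
    return -Rm.T@T[:3,3], Rm.T@d
def onplane(cal,px,cam,z):
    o,d=ray(cal,px,cam); return o+d*(z-o[2])/d[2]
def proj(cal,P,cam):
    T=np.array(cal['world_to_cam']);p=T[:3,:3]@np.array(P)+T[:3,3]
    f=210/np.tan(np.radians(cal['fov_y'])/2)
    if cam=='wrist':
        s=np.hypot(p[0],p[1]);t=np.arctan2(s,p[2]);return np.array([cal['cx']+f*t*p[0]/s,cal['cy']+f*t*p[1]/s])
    return np.array([cal['cx']+f*p[0]/p[2],cal['cy']+f*p[1]/p[2]])
def snap(cam,name):
    im=optics.get_image(cam); cv2.imwrite('pics/'+name+'.png',cv2.cvtColor(im,cv2.COLOR_RGB2BGR)); return im
E
cat > a.py <<'E'
from h import *
snap('top','t1');snap('scene','s1')
Z=dict(paint_box=0.,handle_bar=.142,wide_roll=.106,narrow_roll=.106,tape_stand=0.,stand_seat=.028,brush_jar=0.,glue_bottle=0.,paint_lid=.101,twine_spool=0.,water_cup=0.)
for c in('top','scene'):
    cal=optics.get_calibration(c)
    print(c,cal['fov_y'],-np.array(cal['world_to_cam'])[:3,:3].T@np.array(cal['world_to_cam'])[:3,3])
    for n,z in Z.items():
        for d in finder.tip_of(n,c)[:4]:
            if d['p']>.2: print(n,round(d['p'],2),np.round(d['at']),onplane(cal,d['at'],c,z).round(3))
print(manip.get_state())
E
python3 a.py; cd pics; python3 -c "
import cv2,numpy as np
cv2.imwrite('c.png',cv2.resize(np.vstack([cv2.imread('t1.png'),cv2.imread('s1.png')]),None,fx=.71,fy=.71))"
```

```text
top 43.30636735113093 [0.42732305 0.0261412  1.30316069]
paint_box 0.82 [277. 213.] [0.581 0.02  0.   ]
handle_bar 0.56 [280. 241.] [0.504 0.013 0.142]
wide_roll 0.81 [247. 187.] [0.627 0.09  0.106]
narrow_roll 0.75 [306. 188.] [ 0.628 -0.045  0.106]
narrow_roll 0.72 [360. 203.] [ 0.596 -0.171  0.106]
narrow_roll 0.7 [271. 286.] [0.403 0.031 0.106]
narrow_roll 0.33 [280. 213.] [0.569 0.013 0.106]
tape_stand 0.68 [414. 256.] [ 0.481 -0.321  0.   ]
tape_stand 0.5 [306. 189.] [ 0.644 -0.052  0.   ]
stand_seat 0.56 [420. 257.] [ 0.478 -0.327  0.028]
brush_jar 0.72 [164. 250.] [0.485 0.294 0.   ]
glue_bottle 0.57 [344. 132.] [ 0.791 -0.146  0.   ]
paint_lid 0.79 [280. 161.] [0.691 0.014 0.101]
paint_lid 0.43 [248. 186.] [0.631 0.088 0.101]
paint_lid 0.32 [307. 189.] [ 0.627 -0.048  0.101]
twine_spool 0.71 [264. 127.] [0.8   0.058 0.   ]
scene 45.225373208277404 [ 1.04456885 -0.90708561  0.9943207 ]
paint_box 0.69 [277. 248.] [0.58  0.002 0.   ]
wide_roll 0.77 [303. 208.] [0.618 0.08  0.106]
wide_roll 0.56 [286. 349.] [ 0.785 -0.348  0.106]
narrow_roll 0.77 [253. 297.] [ 0.655 -0.262  0.10
[... 577 characters left out ...]
328 0.176 0.   ]
{'clock': 1.2, 'qpos': array([ 1.16601146e+00,  2.75889353e-01,  1.50489895e+00, -2.09087831e-05,
        1.36069420e+00, -1.20997812e-01]), 'qd': array([-0.0019626 , -0.00024674, -0.00213054,  0.00185265, -0.00243982,
       -0.00115009]), 'effort': array([-4.59371895e-04, -4.16683245e+01, -2.46093446e+01, -1.25547676e-04,
       -2.04234266e-05,  2.15834723e-05]), 'position': array([0.16102009, 0.55202819, 0.23933451]), 'ee_rot': array([2.41856527e-05, 1.41415707e-01, 9.89950299e-01, 5.05248703e-05]), 'contact_force': array([ 0.26198473, -0.46614125,  0.45750092]), 'moment': array([ 0.02475445,  0.04390637, -0.02595071]), 'gripper_force': 0.0, 'width': 0.08541803023860348}
```

View pics/t1.png

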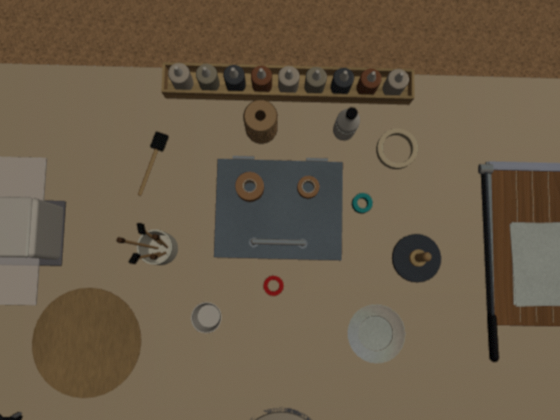

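View pics/s1.png

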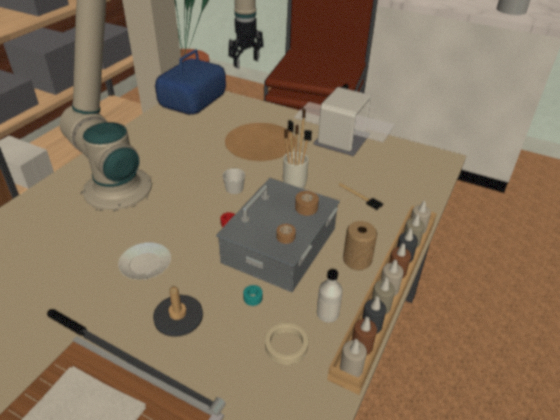

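Top view: the wide roll is at (249,186), the narrow brown roll at (308,187), the handle bar runs from (254,241) to (305,243), and the stand is at (417,257). The red and turquoise rings are decoys. Next I'll plan the approach: rise, then travel while turning the tool.

```bash
cat >> h.py <<'E'
def plan(wps,s=None):
    """wps: list of (x,y,z,phi_deg,rows); prints tool-axis rows, total"""
    s=s or manip.get_state(); q=s['ee_rot']; M=R.from_quat([q[1],q[2],q[3],q[0]]); p=np.array(s['position'])
    print('tcp',p.round(4),'phi',np.degrees(np.arctan2(*M.as_matrix()[[1,0],1])).round(2))
    for x,y,z,phi,n in wps:
        c,si=np.cos(np.radians(phi)),np.sin(np.radians(phi))
        G=R.from_matrix(np.array([[-si,c,0],[c,si,0],[0,0,-1]]))
        # columns: x=(-s,c,0) y=(c,s,0) z=(0,0,-1)
        G=R.from_matrix(np.array([[-si,c,0],[c,si,0],[0,0,-1]]))
        rv=np.degrees((M.inv()*G).as_rotvec())/n; d=(np.array([x,y,z])-p)/n
        for i in range(n):
            print(np.r_[100*M.inv().apply(d),rv].round(2).tolist())
            M=M*R.from_rotvec(np.radians(rv)); p=p+d
E
python3 - <<'E'
from h import *
plan([(.161,.552,.38,73,4),(.56,.14,.38,0,13),(.615,.06,.30,0,3)])
cal=optics.get_calibration('top')
for px in [(214,259),(340,260),(217,160),(343,162)]: print(onplane(cal,px,'top',.106))
for n,z in(('wide_roll',.144),('narrow_roll',.132),('handle_bar',.142),('tape_stand',.014)):
    for d in finder.silhouettes(n,'top')[:3]: print(n,d['p'],d['box'],onplane(cal,d['box'][:2],'top',z).round(4))
E
```

```text
tcp [0.161  0.552  0.2393] phi 73.74
[0.0, -0.0, -3.52, 0.0, 0.0, 0.19]
[0.0, -0.0, -3.52, 0.0, 0.0, 0.19]
[0.0, -0.0, -3.52, 0.0, 0.0, 0.19]
[0.0, -0.0, -3.52, 0.0, 0.0, 0.19]
[-3.86, -2.13, -0.0, 0.0, -0.0, 5.62]
[-4.05, -1.75, -0.0, 0.0, -0.0, 5.62]
[-4.2, -1.34, -0.0, 0.0, -0.0, 5.62]
[-4.31, -0.92, -0.0, 0.0, -0.0, 5.62]
[-4.38, -0.5, -0.0, 0.0, -0.0, 5.62]
[-4.41, -0.06, -0.0, 0.0, -0.0, 5.62]
[-4.4, 0.37, -0.0, 0.0, -0.0, 5.62]
[-4.34, 0.8, -0.0, 0.0, -0.0, 5.62]
[-4.24, 1.22, -0.0, 0.0, -0.0, 5.62]
[-4.1, 1.63, -0.0, 0.0, -0.0, 5.62]
[-3.92, 2.02, -0.0, 0.0, -0.0, 5.62]
[-3.71, 2.39, -0.0, 0.0, -0.0, 5.62]
[-3.45, 2.74, -0.0, 0.0, -0.0, 5.62]
[-2.67, 1.83, 2.67, -0.0, -0.0, -0.0]
[-2.67, 1.83, 2.67, -0.0, -0.0, -0.0]
[-2.67, 1.83, 2.67, -0.0, -0.0, -0.0]
[0.46143323 0.15946942 0.106     ]
[ 0.46504151 -0.1248871   0.106     ]
[0.6885229  0.16034992 0.106     ]
[ 0.69078312 -0.13000273  0.106     ]
wide_roll 0.71 [248.2, 186.3, 31.7, 34.5] [0.6226 0.0851 0.144 ]
narrow_roll 0.86 [306.6, 188.7, 22.2, 22.0] [ 0.6221 -0.0453  0.132 ]
narrow_roll 0.73 [363.6, 203.1, 23.1, 19.9] [ 0.5924 -0.1736  0.132 ]
narrow_roll 0.68 [273.4, 287.8, 21.5, 21.6] [0.4004 0.0243 0.132 ]
handle_bar 0.64 [278.1, 210.6, 131.9, 104.1] [0.57   0.0177 0.142 ]
tape_stand 0.62 [416.0, 255.9, 49.3, 50.1] [ 0.4818 -0.3225  0.014 ]
```

Request:
servo_tool:
  increments:
    - [0, 0, -3.5, 0, 0, 0, -1]
    - [0, 0, -3.5, 0, 0, 0, -1]
    - [0, 0, -3.5, 0, 0, 0, -1]
    - [0, 0, -3.5, 0, 0, 0, -1]
    - [-3.9, -2.1, 0, 0, 0, 5.6, -1]

```text
clock: 1.9
position: [0.1913, 0.5252, 0.3843]
ee_rot: [0.0, 0.188, 0.982, 0.006]
contact_force: [0.9, 0.4, -0.2]
width: 0.0855
gripper_force: 0.0
```

Request:
servo_tool:
  increments:
    - [-4.0, -1.8, 0, 0, 0, 5.6, -1]
    - [-4.2, -1.3, 0, 0, 0, 5.6, -1]
    - [-4.3, -0.9, 0, 0, 0, 5.6, -1]
    - [-4.4, -0.5, 0, 0, 0, 5.6, -1]
    - [-4.4, -0.1, 0, 0, 0, 5.6, -1]

```text
clock: 2.4
position: [0.3484, 0.3632, 0.3795]
ee_rot: [0.0, 0.423, 0.906, 0.0]
contact_force: [1.3, 0.6, -0.0]
width: 0.0851
gripper_force: 0.0
```

Request:
servo_tool:
  increments:
    - [-4.4, 0.4, 0, 0, 0, 5.6, -1]
    - [-4.3, 0.8, 0, 0, 0, 5.6, -1]
    - [-4.2, 1.2, 0, 0, 0, 5.6, -1]
    - [-4.1, 1.6, 0, 0, 0, 5.6, -1]
    - [-3.9, 2.0, 0, 0, 0, 5.6, -1]

```text
clock: 2.9
position: [0.5036, 0.2079, 0.3795]
ee_rot: [0.0, 0.63, 0.777, 0.0]
contact_force: [-0.2, -0.0, -0.2]
width: 0.085
gripper_force: 0.0
```

Request:
servo_tool:
  increments:
    - [-3.7, 2.4, 0, 0, 0, 5.6, -1]
    - [-3.4, 2.7, 0, 0, 0, 5.6, -1]
    - [-2.7, 1.8, 2.7, 0, 0, 0, -1]
    - [-2.7, 1.8, 2.7, 0, 0, 0, -1]
    - [0, 0, 0, 0, 0, 0, -1]

```text
clock: 3.4
position: [0.6017, 0.0904, 0.3202]
ee_rot: [-0.002, 0.703, 0.711, -0.004]
contact_force: [-0.9, 1.0, -0.6]
width: 0.0856
gripper_force: 0.0
```

```bash
cat > look.py <<'E'
from h import *
import sys
snap('wrist',sys.argv[1]); cal=optics.get_calibration('wrist'); s=manip.get_state()
print('clock',s['clock'],s['position'],'cam',(-np.array(cal['world_to_cam'])[:3,:3].T@np.array(cal['world_to_cam'])[:3,3]).round(3))
for a in sys.argv[2:]:
    n,z=a.split(':')
    for d in finder.tip_of(n,'wrist')[:3]: print(n,round(d['p'],2),np.round(d['at'],1),onplane(cal,d['at'],'wrist',float(z)).round(4))
    for d in finder.silhouettes(n,'wrist')[:3]: print(n,'sil',round(d['p'],2),np.round(d['box'],1))
E
python3 look.py w1 wide_roll:.106 narrow_roll:.106 handle_bar:.142
```

```text
clock 3.45 [0.60124327 0.09239792 0.32246227] cam [0.601 0.176 0.458]
wide_roll 0.75 [307.1 186.5] [0.625  0.0832 0.106 ]
wide_roll sil 0.57 [309.7 189.7  63.   65.8]
narrow_roll 0.95 [308.1 287.9] [ 0.6314 -0.0497  0.106 ]
narrow_roll 0.81 [155.3 201.5] [0.4447 0.0635 0.106 ]
narrow_roll 0.44 [290.8 322.8] [ 0.6105 -0.1074  0.106 ]
narrow_roll sil 0.96 [306.8 293.3  39.3  42. ]
narrow_roll sil 0.87 [152.9 208.3  34.1  36.3]
narrow_roll sil 0.66 [290.7 337.6  24.2   7.4]
handle_bar 0.89 [194.9 254.4] [0.5007 0.0134 0.142 ]
handle_bar sil 0.76 [267.2 223.4 207.8 223.2]
```

View pics/w1.png

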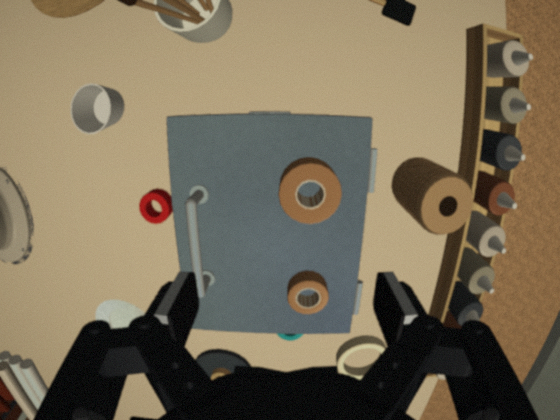

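The wrist view shows the wide roll's top ring at about (310,190), the narrow one at (307,294) and the bar from (194,200) to (201,292). This agrees with the network output.

```bash
python3 - <<'E'
from h import *
cal=optics.get_calibration('wrist')
for px,z in (((310,189.5),.144),((307,293.5),.132),((194,200),.142),((201,292),.142)): print(onplane(cal,px,'wrist',z).round(4))
plan([(.625,.0838,.17,0,4),(.625,.0838,.121,0,3)])
E
```

```text
[0.6273 0.092  0.144 ]
[ 0.6308 -0.0409  0.132 ]
[0.5058 0.0784 0.142 ]
[ 0.5035 -0.0366  0.142 ]
tcp [0.6012 0.0952 0.3268] phi 1.03
[-0.3, 0.58, 3.92, 0.04, -0.01, 0.26]
[-0.29, 0.58, 3.92, 0.04, -0.01, 0.26]
[-0.29, 0.59, 3.92, 0.04, -0.01, 0.26]
[-0.29, 0.59, 3.92, 0.04, -0.01, 0.26]
[-0.0, -0.0, 1.63, -0.0, -0.0, -0.0]
[-0.0, -0.0, 1.63, -0.0, -0.0, -0.0]
[-0.0, -0.0, 1.63, -0.0, -0.0, -0.0]
```

Request:
servo_tool:
  increments:
    - [-0.2, 0.6, 3.9, 0, 0, 0.3, -1]
    - [-0.2, 0.6, 3.9, 0, 0, 0.3, -1]
    - [-0.2, 0.6, 3.9, 0, 0, 0.3, -1]
    - [-0.2, 0.6, 3.0, 0, 0, 0.1, -1]
    - [0, 0, 0, 0, 0, 0, -1]

```text
clock: 4.25
position: [0.623, 0.0868, 0.1744]
ee_rot: [-0.003, 0.707, 0.707, -0.003]
contact_force: [-0.7, 0.3, -0.4]
width: 0.0853
gripper_force: 0.0
```

```bash
python3 look.py w2 wide_roll:.106; python3 -c "
from h import *
plan([(.627,.086,.121,0,3)])"
```

```text
clock 4.3 [0.62433621 0.08696633 0.17721821] cam [0.625 0.171 0.313]
wide_roll 0.66 [288.3 233.7] [0.6266 0.0824 0.106 ]
wide_roll sil 0.59 [289.1 244.5 107.4 117.4]
tcp [0.6263 0.087  0.1805] phi -0.02
[-0.03, 0.02, 1.98, 0.06, -0.01, -0.01]
[-0.03, 0.02, 1.98, 0.06, -0.01, -0.01]
[-0.03, 0.02, 1.98, 0.06, -0.01, -0.01]
```

View pics/w2.png

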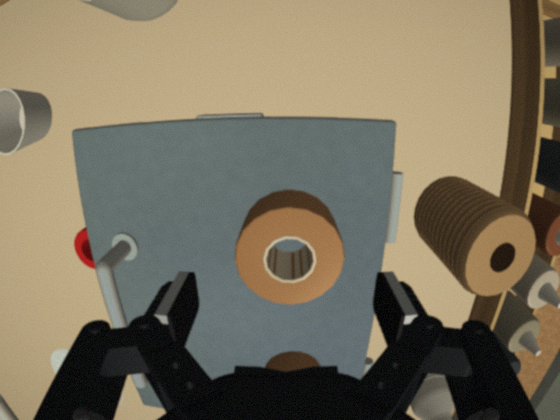

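The hole of the wide roll is centred at about (290,259), which sits on the top face.

```bash
python3 - <<'E'
from h import *
cal=optics.get_calibration('wrist')
for px in ((290,259),(290,205)): print(onplane(cal,px,'wrist',.144).round(4))
plan([(.6265,.0855,.121,0,3)])
E
```

```text
[0.6297 0.0809 0.144 ]
[0.6295 0.1147 0.144 ]
tcp [0.6263 0.087  0.1805] phi -0.02
[-0.05, -0.0, 1.98, 0.06, -0.01, -0.01]
[-0.05, 0.0, 1.98, 0.06, -0.01, -0.01]
[-0.05, 0.0, 1.98, 0.06, -0.01, -0.01]
```

Request:
servo_tool:
  increments:
    - [-0.2, 0.1, 2, 0.1, 0, 0, -1]
    - [-0.2, 0.1, 2, 0.1, 0, 0, -1]
    - [0, 0, 1.9, 0, 0, 0, -1]
    - [0, 0, 0, 0, 0, 0, 0]
    - [0, 0, 0, 0, 0, 0, 1]
  squeeze: 35

```text
clock: 4.9
position: [0.6282, 0.0827, 0.1217]
ee_rot: [-0.0, 0.707, 0.707, -0.0]
contact_force: [0.3, -0.2, 0.4]
width: 0.062
gripper_force: 38.6
```

Request:
servo_tool:
  increments:
    - [0, 0, 0, 0, 0, 0, 1]
    - [0, 0, 0, 0, 0, 0, 1]
    - [0, 0, 0, 0, 0, 0, 1]
    - [0, 0, 0, 0, 0, 0, 1]
    - [0, 0, 0, 0, 0, 0, 1]

```text
clock: 5.4
position: [0.6286, 0.0825, 0.1215]
ee_rot: [0.0, 0.707, 0.707, 0.0]
contact_force: [-0.2, 0.4, 6.1]
width: 0.0619
gripper_force: 39.5
```

Request:
servo_tool:
  increments:
    - [0, 0, -2, 0, 0, 0, 1]
    - [0, 0, -3, 0, 0, 0, 1]
    - [-2, -1, -2.5, 0, 0, 0, 1]
    - [-4, -1.5, -0.5, 0, 0, 0, 1]
    - [-4.5, -1.5, 0, 0, 0, 0, 1]

```text
clock: 5.9
position: [0.5882, -0.0228, 0.2015]
ee_rot: [0.0, 0.707, 0.708, 0.0]
contact_force: [0.6, -0.7, -1.2]
width: 0.0617
gripper_force: 38.8
```

Request:
servo_tool:
  increments:
    - [-4.5, -1.7, 0, 0, 0, 0, 1]
    - [-4.5, -1.8, 0, 0, 0, 0, 1]
    - [-4.5, -1.8, 0, 0, 0, 0, 1]
    - [-4.5, -1.8, 0, 0, 0, 0, 1]
    - [0, 0, 0, 0, 0, 0, 1]

```text
clock: 6.4
position: [0.5143, -0.2082, 0.2001]
ee_rot: [-0.0, 0.71, 0.705, -0.003]
contact_force: [0.1, 0.9, -2.0]
width: 0.0618
gripper_force: 38.7
```

```bash
python3 look.py w3 stand_seat:.028 tape_stand:0 wide_roll:.185; python3 - <<'E'
from h import *
plan([(.4815,-.3225,.21,0,3)])
# foot fit from each cam
for c in('top','scene','wrist'):
    optics.get_image(c);cal=optics.get_calibration(c)
    for d in finder.silhouettes('tape_stand',c)[:1]:
        ys,xs=np.nonzero(d['region']); print(c,d['p'],np.round(d['box'],1))
print(manip.get_state()['position'])
E
```

```text
clock 6.45 [ 0.51528696 -0.20530232  0.19997385] cam [ 0.517 -0.121  0.335]
stand_seat sil 0.98 [252.7 262.1  91.   51.3]
tape_stand sil 0.68 [253.7 261.1  89.3  50.3]
tape_stand sil 0.22 [287.1 284.4 148.7 153.1]
wide_roll 0.92 [286.3 265.8] [ 0.5162 -0.2042  0.185 ]
wide_roll sil 0.74 [284.6 284.2 144.3 153.3]
wide_roll sil 0.46 [359.3  62.9 294.  125.3]
tcp [ 0.5168 -0.2012  0.1997] phi 0.06
[-4.04, -1.18, -0.34, -0.06, -0.01, 0.02]
[-4.04, -1.18, -0.34, -0.06, -0.01, 0.02]
[-4.04, -1.18, -0.34, -0.06, -0.01, 0.02]
top 0.81 [415.2 261.9  46.5  37. ]
wrist 0.86 [251.8 263.4  89.8  49.7]
[ 0.51649541 -0.2020706   0.19966247]
```

View pics/w3.png

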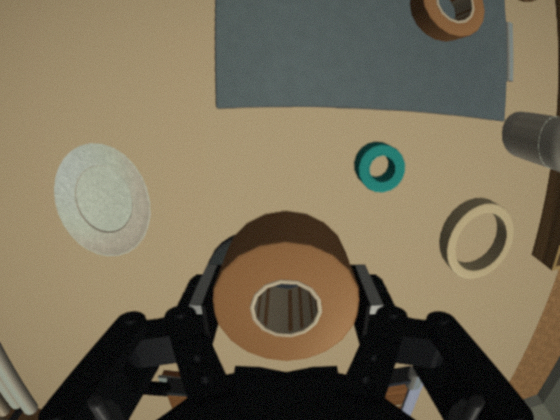

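The held roll hides the stand from here. I'll go past it so the camera on the +y side looks straight down on the post.

Request:
servo_tool:
  increments:
    - [-4.6, -0.7, 0, 0, 0, 0, 1]
    - [-4.6, -0.7, 0, 0, 0, 0, 1]
    - [-4.6, -0.7, 0, 0, 0, 0, 1]
    - [-4.6, -0.7, 0, 0, 0, 0, 1]
    - [-4.6, -0.7, 0, 0, 0, 0, 1]

```text
clock: 7.55
position: [0.4807, -0.4341, 0.1998]
ee_rot: [-0.001, 0.707, 0.707, -0.001]
contact_force: [0.6, 0.2, -0.4]
width: 0.0623
gripper_force: 38.7
```

Request:
servo_tool:
  increments:
    - [0, 0, 0, 0, 0, 0, 1]
    - [0, 0, 0, 0, 0, 0, 1]
    - [0, 0, 0, 0, 0, 0, 1]
    - [0, 0, 0, 0, 0, 0, 1]
    - [0, 0, 0, 0, 0, 0, 1]

```text
clock: 8.05
position: [0.4815, -0.4312, 0.2001]
ee_rot: [-0.001, 0.707, 0.707, -0.001]
contact_force: [-0.2, -0.5, 0.2]
width: 0.0618
gripper_force: 38.7
```

```bash
python3 look.py w4 stand_seat:.028 tape_stand:0 wide_roll:.185; python3 -c "
from h import *
cal=optics.get_calibration('wrist')
for z in (.014,.028,.104): print(z,proj(cal,(.4815,-.3225,z),'wrist'))
s=manip.get_state();print(s['position'],'predicted hole top if centred',proj(cal,(s['position'][0],s['position'][1],.2222),'wrist'))
"
```

```text
clock 8.1 [ 0.48149073 -0.43135596  0.20011708] cam [ 0.482 -0.347  0.335]
stand_seat 0.82 [280.1  80.1] [ 0.4765 -0.3266  0.028 ]
stand_seat 0.38 [510.7  55.7] [ 0.7265 -0.2755  0.028 ]
stand_seat sil 0.87 [280.6  82.1 122.  117.4]
tape_stand 0.55 [281.9  78. ] [ 0.4778 -0.3226  0.    ]
tape_stand sil 0.91 [281.3  79.9 119.6 121.9]
wide_roll 0.8 [287.8 265.2] [ 0.4832 -0.4299  0.185 ]
wide_roll sil 0.57 [285.5 283.6 146.3 151.3]
0.014 [285.77866993  75.8753202 ]
0.028 [285.74249234  74.6902301 ]
0.104 [285.46916057  65.77722935]
[ 0.48114322 -0.43232182  0.19985985] predicted hole top if centred [283.95667872 309.93974526]
```

View pics/w4.png

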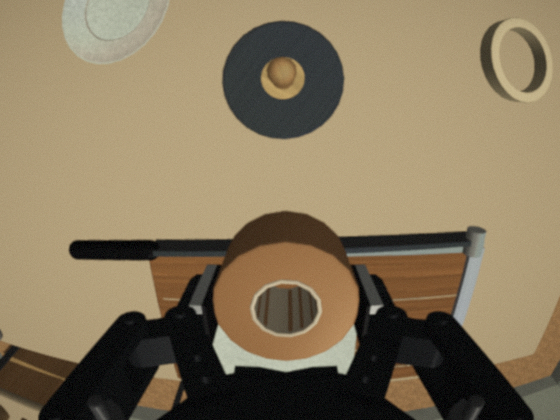

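Foot disc centre is about (283.5,79.5), the post tip about (283,72), and the hole of the held roll (287,309).

```bash
cat > m.py <<'E'
from h import *
import sys
# args: cam then col,row,z triples ; top/wrist newest calibration
cal=optics.get_calibration(sys.argv[1])
for a in sys.argv[2:]:
    u,v,z=map(float,a.split(',')); print(a,onplane(cal,(u,v),sys.argv[1],z).round(4))
E
python3 m.py wrist 283.5,79.5,.014 283,72,.104 283,72,.093 283,79,.028 287,309,.2222
python3 - <<'E'
from h import *
# dark foot ellipse from the picture
im=cv2.cvtColor(cv2.imread('pics/w4.png'),cv2.COLOR_BGR2GRAY)
m=(im<70).astype('uint8'); m[160:]=0; m[:, :200]=0; m[:,370:]=0
c=max(cv2.findContours(m,cv2.RETR_EXTERNAL,cv2.CHAIN_APPROX_NONE)[0],key=cv2.contourArea)
print(cv2.fitEllipse(c)); cal=optics.get_calibration('wrist')
P=np.array([onplane(cal,p,'wrist',.014)[:2] for p in c[:,0]])
A=np.c_[2*P,np.ones(len(P))];s=np.linalg.lstsq(A,(P**2).sum(1),rcond=None)[0];print(s[:2],np.sqrt(s[2]+s[0]**2+s[1]**2))
E
```

```text
283.5,79.5,.014 [ 0.4793 -0.3261  0.014 ]
283,72,.104 [ 0.4798 -0.327   0.104 ]
283,72,.093 [ 0.4797 -0.3259  0.093 ]
283,79,.028 [ 0.479  -0.3266  0.028 ]
287,309,.2222 [ 0.4824 -0.4318  0.2222]
((282.64617919921875, 79.3109359741211), (115.12181854248047, 118.69725036621094), 88.25521087646484)
[ 0.47835699 -0.32517758] 0.057762195839327096
```

Request:
servo_tool:
  increments:
    - [3.6, -0.1, 0, 0, 0, 0, 1]
    - [3.6, -0.1, 0, 0, 0, 0, 1]
    - [3.4, 0, 2, 0, 0, 0, 1]
    - [0, 0, 3, 0, 0, 0, 1]
    - [0, 0, 2, 0, 0, 0, 1]

```text
clock: 8.9
position: [0.4785, -0.3248, 0.1288]
ee_rot: [-0.002, 0.707, 0.707, -0.001]
contact_force: [0.7, -0.1, -0.8]
width: 0.0617
gripper_force: 38.7
```

Request:
servo_tool:
  increments:
    - [0, 0, 0, 0, 0, 0, 1]
    - [0, 0, 0, 0, 0, 0, 1]
    - [0, 0, 0, 0, 0, 0, 1]
    - [0, 0, 0, 0, 0, 0, 1]
    - [0, 0, 0, 0, 0, 0, 1]

```text
clock: 9.4
position: [0.4793, -0.3271, 0.1307]
ee_rot: [-0.0, 0.708, 0.707, -0.001]
contact_force: [0.3, -0.5, -0.2]
width: 0.0616
gripper_force: 38.7
```

```bash
python3 look.py w5 ; python3 -c "
from h import *
w=cv2.imread('pics/w5.png')[180:400,170:400]; s=snap('scene','s5')
i=cv2.imread('pics/s5.png')[230:370,100:270]
cv2.imwrite('pics/c5.png',np.hstack([cv2.resize(w,(400,400)),cv2.resize(i,(400,400))]))"
```

```text
clock 9.45 [ 0.47923647 -0.32692825  0.13054038] cam [ 0.48  -0.243  0.266]
```

View pics/c5.png

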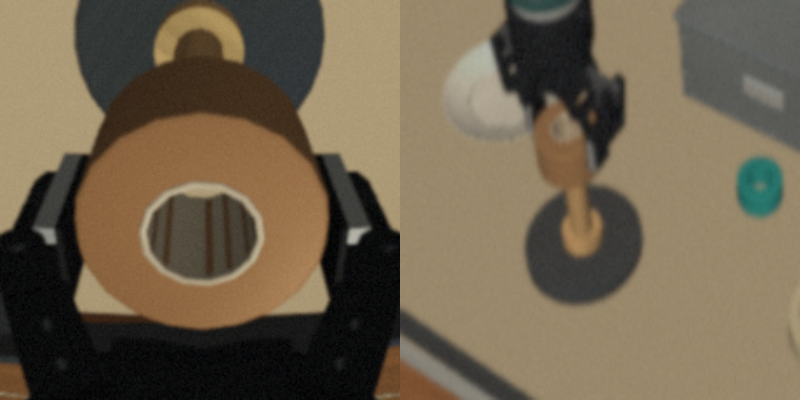

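Roll, post and shoulder line up: all sit at column ~200 in the wrist crop, and the scene crop shows the post under the roll. I'll lower gently and watch the force.

Request:
servo_tool:
  increments:
    - [0, 0, 0.7, 0, 0, 0, 1]
    - [0, 0, 0.7, 0, 0, 0, 1]
    - [0, 0, 0.7, 0, 0, 0, 1]
    - [0, 0, 0.7, 0, 0, 0, 1]
    - [0, 0, 0.2, 0, 0, 0, 1]

```text
clock: 10.0
position: [0.4782, -0.3259, 0.0984]
ee_rot: [-0.002, 0.707, 0.707, -0.001]
contact_force: [1.0, -0.1, -1.1]
width: 0.0617
gripper_force: 38.7
```

Roll bottom is now at 0.083, so the post is well inside the hole with no resistance. I'll continue down.

Request:
servo_tool:
  increments:
    - [0, 0, 1, 0, 0, 0, 1]
    - [0, 0, 1, 0, 0, 0, 1]
    - [0, 0, 1, 0, 0, 0, 1]
    - [0, 0, 1, 0, 0, 0, 1]
    - [0, 0, 0.5, 0, 0, 0, 1]

```text
clock: 10.5
position: [0.4781, -0.326, 0.0533]
ee_rot: [-0.002, 0.708, 0.707, -0.001]
contact_force: [0.7, 0.6, -0.5]
width: 0.0615
gripper_force: 38.7
```

Request:
servo_tool:
  increments:
    - [0, 0, 0.3, 0, 0, 0, 1]
    - [0, 0, 0.3, 0, 0, 0, 1]
    - [0, 0, 0.2, 0, 0, 0, 1]
    - [0, 0, 0.2, 0, 0, 0, 1]
    - [0, 0, 0, 0, 0, 0, 1]

```text
clock: 11.0
position: [0.4786, -0.3265, 0.0447]
ee_rot: [-0.001, 0.707, 0.707, -0.001]
contact_force: [-0.2, 0.7, -0.3]
width: 0.062
gripper_force: 38.7
```

Request:
servo_tool:
  increments:
    - [0, 0, 0.1, 0, 0, 0, 1]
    - [0, 0, 0.1, 0, 0, 0, 1]
    - [0, 0, 0.05, 0, 0, 0, 1]
    - [0, 0, 0, 0, 0, 0, 1]
    - [0, 0, 0, 0, 0, 0, 1]

```text
clock: 11.5
position: [0.4788, -0.3267, 0.0435]
ee_rot: [-0.001, 0.707, 0.707, -0.001]
contact_force: [-1.7, 1.5, 6.2]
width: 0.0615
gripper_force: 39.5
```

Seated at about 6 N. Releasing and backing up.

Request:
servo_tool:
  increments:
    - [0, 0, 0, 0, 0, 0, 0]
    - [0, 0, 0, 0, 0, 0, -1]
    - [0, 0, 0, 0, 0, 0, -1]
    - [0, 0, 0, 0, 0, 0, -1]
    - [0, 0, 0, 0, 0, 0, -1]

```text
clock: 12.0
position: [0.4786, -0.3264, 0.0421]
ee_rot: [-0.001, 0.707, 0.707, -0.001]
contact_force: [0.1, -0.3, 0.6]
width: 0.0854
gripper_force: 0.0
```

Request:
servo_tool:
  increments:
    - [0, 0, -2, 0, 0, 0, -1]
    - [0, 0, -4, 0, 0, 0, -1]
    - [0, 0, -4, 0, 0, 0, -1]
    - [0, 0, -4, 0, 0, 0, -1]
    - [0, 0, -3, 0, 0, 0, -1]

```text
clock: 12.5
position: [0.4797, -0.3269, 0.2149]
ee_rot: [0.0, 0.707, 0.707, -0.001]
contact_force: [0.8, -0.7, 0.0]
width: 0.0853
gripper_force: 0.0
```

Request:
servo_tool:
  increments:
    - [4.7, 1.5, 0, 0, 0, 0, -1]
    - [4.7, 2.5, 0, 0, 0, 0, -1]
    - [4.7, 2.5, 0, 0, 0, 0, -1]
    - [4.5, 2.5, 0, 0, 0, 0, -1]
    - [4.5, 2.5, 0, 0, 0, 0, -1]

```text
clock: 13.0
position: [0.5906, -0.1021, 0.2119]
ee_rot: [-0.001, 0.708, 0.707, -0.001]
contact_force: [-0.6, -0.4, 0.4]
width: 0.0854
gripper_force: 0.0
```

Request:
servo_tool:
  increments:
    - [3.4, 2.5, 0, 0, 0, 0, -1]
    - [0, 0.9, 0, 0, 0, 0, -1]
    - [0, 0, 0, 0, 0, 0, -1]
    - [0, 0, 0, 0, 0, 0, -1]
    - [0, 0, 0, 0, 0, 0, -1]

```text
clock: 13.5
position: [0.623, -0.0713, 0.2117]
ee_rot: [-0.002, 0.708, 0.706, -0.002]
contact_force: [0.2, 0.4, 0.0]
width: 0.0855
gripper_force: 0.0
```

```bash
python3 look.py w6 narrow_roll:.106 ; python3 -c "
from h import *
s=snap('top','t6');cal=optics.get_calibration('top')
for d in finder.tip_of('wide_roll','top')[:2]: print(d['p'],d['at'],onplane(cal,d['at'],'top',.028))
w=cv2.imread('pics/w6.png')
i=cv2.imread('pics/t6.png')[217:297,377:457]
cv2.imwrite('pics/c6.png',np.hstack([cv2.resize(w,(560,420)),cv2.resize(i,(240,420))]))"
```

```text
clock 13.55 [ 0.62308672 -0.07134762  0.21179368] cam [0.624 0.013 0.347]
narrow_roll 0.68 [275.6 272.3] [ 0.6146 -0.1266  0.106 ]
narrow_roll 0.56 [ 96.8 106.2] [0.4689 0.0197 0.106 ]
narrow_roll 0.55 [294. 183.] [ 0.6298 -0.0487  0.106 ]
narrow_roll sil 0.86 [ 82.7 106.4  24.1  46.5]
narrow_roll sil 0.84 [294.3 187.8  70.   68.5]
narrow_roll sil 0.63 [274.8 286.4  37.7  28.8]
0.86 [417.5, 257.6] [ 0.4771444  -0.32228834  0.028     ]
```

View pics/c6.png

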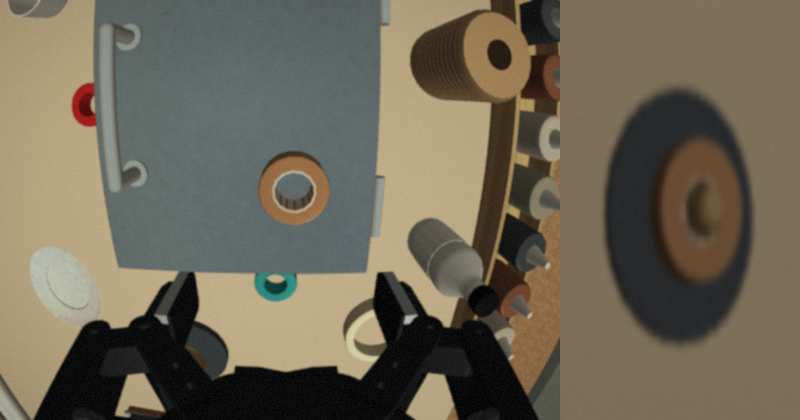

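The wide roll sits around the post (top crop). The narrow roll's hole is at (294,191). I'll go down onto it.

Request:
servo_tool:
  increments:
    - [1.1, 0.3, 2.3, 0, 0, 0, -1]
    - [1.1, 0.3, 2.3, 0, 0, 0, -1]
    - [0, 0, 2.3, 0, 0, 0, -1]
    - [0, 0, 1.6, 0, 0, 0, -1]
    - [0, 0, 0.8, 0, 0, 0, -1]

```text
clock: 14.25
position: [0.6286, -0.048, 0.1172]
ee_rot: [-0.002, 0.708, 0.707, -0.002]
contact_force: [-0.2, -0.3, -0.4]
width: 0.0852
gripper_force: 0.0
```

Request:
servo_tool:
  increments:
    - [0, 0, 0, 0, 0, 0, -0.3]
    - [0, 0, 0, 0, 0, 0, 0.2]
    - [0, 0, 0, 0, 0, 0, 1]
    - [0, 0, 0, 0, 0, 0, 1]
    - [0, 0, 0, 0, 0, 0, 1]
  squeeze: 30

```text
clock: 14.75
position: [0.6306, -0.0482, 0.1203]
ee_rot: [-0.0, 0.707, 0.707, -0.0]
contact_force: [-0.3, -0.0, 4.8]
width: 0.0492
gripper_force: 31.5
```

Request:
servo_tool:
  increments:
    - [0, 0, -2, 0, 0, 0, 1]
    - [0, 0, -3.5, 0, 0, 0, 1]
    - [-2, -1.5, -2.5, 0, 0, 0, 1]
    - [-4, -2.5, 0, 0, 0, 0, 1]
    - [-4.2, -2.5, 0, 0, 0, 0, 1]

```text
clock: 15.25
position: [0.5649, -0.1503, 0.2001]
ee_rot: [-0.0, 0.707, 0.708, -0.001]
contact_force: [0.6, -0.5, -0.3]
width: 0.0491
gripper_force: 31.5
```

Request:
servo_tool:
  increments:
    - [-4.2, -2.5, 0, 0, 0, 0, 1]
    - [-4.2, -2.2, 0, 0, 0, 0, 1]
    - [-4.2, -2, 0, 0, 0, 0, 1]
    - [-4, -1.7, 0, 0, 0, 0, 1]
    - [-1, -0.3, 0, 0, 0, 0, 1]

```text
clock: 15.75
position: [0.4757, -0.3298, 0.1992]
ee_rot: [-0.001, 0.709, 0.705, -0.002]
contact_force: [0.1, -0.4, -0.3]
width: 0.0493
gripper_force: 31.5
```

Request:
servo_tool:
  increments:
    - [0, 0, 0, 0, 0, 0, 1]
    - [0, 0, 0, 0, 0, 0, 1]
    - [0, 0, 0, 0, 0, 0, 1]
    - [0, 0, 0, 0, 0, 0, 1]
    - [0, 0, 0, 0, 0, 0, 1]

```text
clock: 16.25
position: [0.4782, -0.3247, 0.1993]
ee_rot: [-0.001, 0.707, 0.707, -0.001]
contact_force: [-0.7, 0.1, -0.7]
width: 0.0496
gripper_force: 31.5
```

```bash
python3 look.py w7 narrow_roll:.187 wide_roll:.028; python3 -c "
from h import *
print([manip.get_state()['position'].round(4).tolist() for _ in range(2)])
cal=optics.get_calibration('wrist');p=manip.get_state()['position']
print('hole top px if centred',proj(cal,(p[0],p[1],p[2]+.013),'wrist'))
cv2.imwrite('pics/c7.png',cv2.resize(cv2.imread('pics/w7.png')[150:400,130:430],None,fx=2.4,fy=2.4))"
```

```text
clock 16.3 [ 0.47815944 -0.32487057  0.19935832] cam [ 0.479 -0.241  0.335]
narrow_roll 0.72 [287.6 270.5] [ 0.4798 -0.3251  0.187 ]
narrow_roll 0.64 [412.9  57.4] [ 0.5378 -0.2169  0.187 ]
narrow_roll sil 0.94 [417.8  57.2  49.   47.8]
narrow_roll sil 0.77 [286.9 280.9 102.9 107.9]
narrow_roll sil 0.22 [542.2  46.6  35.5  47.6]
wide_roll 0.78 [287.7 187.9] [ 0.4803 -0.3238  0.028 ]
wide_roll 0.4 [286.2 266.7] [ 0.479 -0.411  0.028]
wide_roll sil 0.95 [286.6 193.2  71.5  70.6]
[[0.4779, -0.3255, 0.1993], [0.4779, -0.3255, 0.1993]]
hole top px if centred [284.16642545 297.67149318]
```

View pics/c7.png

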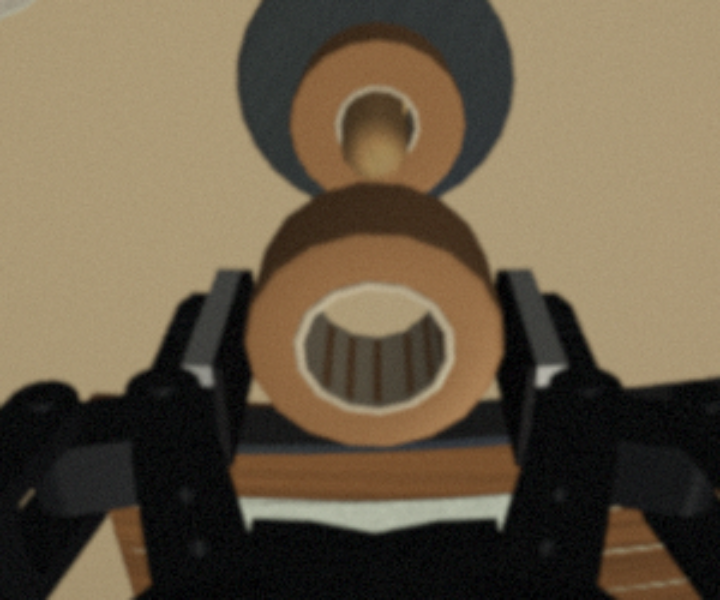

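Both rolls share the column (crop ~376). The narrow one sits about 2 mm towards +y in the grip, so I'll correct by -2 mm and lower.

Request:
servo_tool:
  increments:
    - [-0.1, 0, 2, 0, 0, 0, 1]
    - [-0.1, 0, 2.5, 0, 0, 0, 1]
    - [0, 0, 2, 0, 0, 0, 1]
    - [0, 0, 1, 0, 0, 0, 1]
    - [0, 0, 0, 0, 0, 0, 1]

```text
clock: 17.0
position: [0.4767, -0.3271, 0.1229]
ee_rot: [-0.003, 0.708, 0.707, -0.001]
contact_force: [-0.2, -0.3, -0.3]
width: 0.0493
gripper_force: 31.5
```

Request:
servo_tool:
  increments:
    - [0, 0, 0.5, 0, 0, 0, 1]
    - [0, 0, 0.5, 0, 0, 0, 1]
    - [0, 0, 0.5, 0, 0, 0, 1]
    - [0, 0, 0.3, 0, 0, 0, 1]
    - [0, 0, 0, 0, 0, 0, 1]

```text
clock: 17.5
position: [0.4773, -0.3272, 0.1059]
ee_rot: [-0.002, 0.708, 0.707, -0.001]
contact_force: [0.1, 1.4, -1.1]
width: 0.0497
gripper_force: 31.4
```

Request:
servo_tool:
  increments:
    - [0, 0.1, 0.5, 0, 0, 0, 1]
    - [0, 0, 0.5, 0, 0, 0, 1]
    - [0, 0, 0.5, 0, 0, 0, 1]
    - [0, 0, 0.4, 0, 0, 0, 1]
    - [0, 0, 0.3, 0, 0, 0, 1]

```text
clock: 18.0
position: [0.4781, -0.3272, 0.0838]
ee_rot: [-0.002, 0.708, 0.707, -0.001]
contact_force: [0.5, 4.9, 1.6]
width: 0.0495
gripper_force: 31.6
```

Request:
servo_tool:
  increments:
    - [0, 0, 0.2, 0, 0, 0, 1]
    - [0, 0, 0.2, 0, 0, 0, 1]
    - [0, 0, 0.1, 0, 0, 0, 1]
    - [0, 0, 0, 0, 0, 0, 1]
    - [0, 0, 0, 0, 0, 0, 1]

```text
clock: 18.5
position: [0.4782, -0.3272, 0.0803]
ee_rot: [-0.001, 0.708, 0.707, -0.001]
contact_force: [-1.2, 7.1, 7.7]
width: 0.0495
gripper_force: 32.1
```

Request:
servo_tool:
  increments:
    - [0.1, 0, 0, 0, 0, 0, 1]
    - [0.1, 0, 0, 0, 0, 0, 1]
    - [0, 0, 0.1, 0, 0, 0, 1]
    - [0, 0, 0, 0, 0, 0, 1]
    - [0, 0, 0, 0, 0, 0, 1]

```text
clock: 19.0
position: [0.4782, -0.3271, 0.0802]
ee_rot: [0.0, 0.707, 0.707, -0.002]
contact_force: [-3.1, 2.5, 11.6]
width: 0.0495
gripper_force: 32.3
```

Seated at 11.6 N with z steady. I'll release, rise and check.

Request:
servo_tool:
  increments:
    - [0, 0, 0, 0, 0, 0, 0]
    - [0, 0, 0, 0, 0, 0, -1]
    - [0, 0, 0, 0, 0, 0, -1]
    - [0, 0, 0, 0, 0, 0, -1]
    - [0, 0, 0, 0, 0, 0, -1]

```text
clock: 19.5
position: [0.4784, -0.3262, 0.078]
ee_rot: [-0.001, 0.707, 0.707, -0.001]
contact_force: [-0.5, 0.1, -0.7]
width: 0.0853
gripper_force: 0.0
```

Request:
servo_tool:
  increments:
    - [0, 0, -2, 0, 0, 0, -1]
    - [0, 0, -4, 0, 0, 0, -1]
    - [0, 0, -4, 0, 0, 0, -1]
    - [2, 0, -3, 0, 0, 0, -1]
    - [4.5, 0, 0, 0, 0, 0, -1]

```text
clock: 20.0
position: [0.482, -0.265, 0.2129]
ee_rot: [0.005, 0.709, 0.705, -0.001]
contact_force: [2.2, 0.3, -0.5]
width: 0.0854
gripper_force: 0.0
```

Request:
servo_tool:
  increments:
    - [4.7, 0, 0, 0, 0, 0, -1]
    - [4.7, 0, 0, 0, 0, 0, -1]
    - [4.7, 0.3, 0, 0, 0, 0, -1]
    - [4.7, 0.5, 0, 0, 0, 0, -1]
    - [4.5, 0.5, 0, 0, 0, 0, -1]

```text
clock: 20.5
position: [0.4919, -0.0261, 0.2083]
ee_rot: [-0.001, 0.708, 0.707, -0.001]
contact_force: [0.1, 0.2, -0.2]
width: 0.0855
gripper_force: 0.0
```

```bash
python3 look.py w8 handle_bar:.142; python3 -c "
from h import *
snap('scene','s8');cal=optics.get_calibration('scene')
for n,z in(('wide_roll',.028),('narrow_roll',.066)):
  for d in finder.tip_of(n,'scene')[:3]: print(n,d['p'],d['at'],onplane(cal,d['at'],'scene',z))
print('expected',[proj(cal,(.479,-.3258,z),'scene').round(1).tolist() for z in(.028,.066,.092,.104)])
w=cv2.imread('pics/w8.png')
i=cv2.imread('pics/s8.png')[255:355,125:235]
cv2.imwrite('pics/c8.png',np.hstack([cv2.resize(w,(460,345)),cv2.resize(i,(340,345))]))"
```

```text
clock 20.55 [ 0.49206022 -0.01902055  0.20831853] cam [0.493 0.064 0.344]
handle_bar 0.76 [298.2 166.4] [0.5004 0.025  0.142 ]
handle_bar sil 0.6 [384.  158.8 270.5 317.5]
wide_roll 0.74 [175.7, 310.3] [ 0.47889327 -0.32861794  0.028     ]
narrow_roll 0.84 [177.9, 300.9] [ 0.48892252 -0.32638803  0.066     ]
narrow_roll 0.57 [228.6, 225.0] [ 0.45048301 -0.04151118  0.066     ]
narrow_roll 0.53 [252.6, 300.2] [ 0.64204363 -0.24097435  0.066     ]
expected [[176.4, 309.5], [174.6, 299.2], [173.3, 291.8], [172.7, 288.4]]
```

View pics/c8.png

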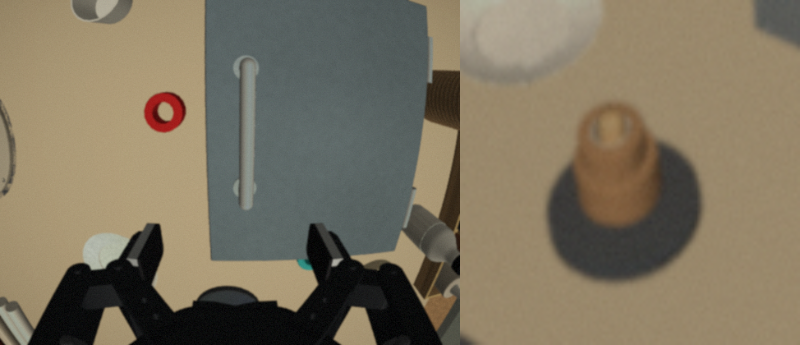

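Both rolls are stacked on the post and level. The bar runs from about (300,79) to (299,250) in full-picture pixels.

```bash
python3 m.py wrist 300.5,79,.142 299.5,250,.142 300,165,.142; python3 -c "
from h import *
plan([(.502,.018,.2,0,2),(.502,.018,.131,0,4)])"
```

```text
300.5,79,.142 [0.5017 0.0695 0.142 ]
299.5,250,.142 [ 0.5021 -0.0434  0.142 ]
300,165,.142 [0.5017 0.0157 0.142 ]
tcp [ 0.4921 -0.0287  0.2082] phi -0.08
[2.33, 0.49, 0.4, -0.1, 0.02, -0.04]
[2.33, 0.49, 0.41, -0.1, 0.02, -0.04]
[-0.0, -0.0, 1.73, 0.0, -0.0, 0.0]
[-0.0, -0.0, 1.73, 0.0, -0.0, 0.0]
[-0.0, -0.0, 1.73, 0.0, -0.0, 0.0]
[-0.0, -0.0, 1.73, 0.0, -0.0, 0.0]
```

Request:
servo_tool:
  increments:
    - [2.1, 0.5, 0.5, 0, 0, 0, -1]
    - [2.1, 0.5, 1, 0, 0, 0, -1]
    - [0, 0, 2.2, 0, 0, 0, -1]
    - [0, 0, 2.2, 0, 0, 0, -1]
    - [0, 0, 1.8, 0, 0, 0, -0.5]

```text
clock: 21.3
position: [0.5017, 0.0125, 0.1301]
ee_rot: [-0.001, 0.708, 0.706, -0.002]
contact_force: [0.0, -0.3, 0.1]
width: 0.0735
gripper_force: 0.0
```

Request:
servo_tool:
  increments:
    - [0, 0, 0, 0, 0, 0, 0]
    - [0, 0, 0, 0, 0, 0, 0.5]
    - [0, 0, 0, 0, 0, 0, 1]
    - [0, 0, 0, 0, 0, 0, 1]
    - [0, 0, 0, 0, 0, 0, 1]
  squeeze: 60

```text
clock: 21.8
position: [0.5011, 0.0136, 0.1324]
ee_rot: [-0.001, 0.707, 0.707, -0.002]
contact_force: [-3.1, -1.0, 5.5]
width: 0.0098
gripper_force: 58.5
```

Request:
servo_tool:
  increments:
    - [0, 0, 0, 0, 0, 0, 1]
    - [0, 0, 0, 0, 0, 0, 1]
    - [0, 0, 0, 0, 0, 0, 1]
    - [0, 0, 0, 0, 0, 0, 1]
    - [0, 0, 0, 0, 0, 0, 1]

```text
clock: 22.3
position: [0.5011, 0.0136, 0.1324]
ee_rot: [-0.001, 0.707, 0.707, -0.002]
contact_force: [-2.6, -1.7, 5.5]
width: 0.0101
gripper_force: 58.5
```

The bar is gripped. I'll pull up slowly along the hinge arc, tilting with the lid.

Request:
servo_tool:
  increments:
    - [0, 0.04, -0.2, 0.6, 0, 0, 1]
    - [0, 0.04, -0.2, 0.6, 0, 0, 1]
    - [0, 0.04, -0.2, 0.6, 0, 0, 1]
    - [0, 0.04, -0.2, 0.6, 0, 0, 1]
    - [0, 0.04, -0.2, 0.6, 0, 0, 1]

```text
clock: 22.8
position: [0.5025, 0.0137, 0.1408]
ee_rot: [-0.021, 0.707, 0.707, -0.022]
contact_force: [-4.6, -4.0, -3.1]
width: 0.0098
gripper_force: 59.2
```

Request:
servo_tool:
  increments:
    - [0, 0.03, -0.2, 0.6, 0, 0, 1]
    - [0, 0.03, -0.2, 0.6, 0, 0, 1]
    - [0, 0.03, -0.2, 0.6, 0, 0, 1]
    - [0, 0.03, -0.2, 0.6, 0, 0, 1]
    - [0, 0.03, -0.2, 0.6, 0, 0, 1]

```text
clock: 23.3
position: [0.5051, 0.0137, 0.1515]
ee_rot: [-0.039, 0.706, 0.706, -0.04]
contact_force: [-5.0, -4.1, -3.5]
width: 0.0096
gripper_force: 59.2
```

Request:
servo_tool:
  increments:
    - [0, 0.04, -0.3, 0.8, 0, 0, 1]
    - [0, 0.04, -0.3, 0.8, 0, 0, 1]
    - [0, 0.04, -0.3, 0.8, 0, 0, 1]
    - [0, 0.04, -0.3, 0.8, 0, 0, 1]
    - [0, 0.03, -0.2, 0.8, 0, 0, 1]

```text
clock: 23.8
position: [0.5095, 0.0137, 0.1654]
ee_rot: [-0.063, 0.705, 0.704, -0.064]
contact_force: [-4.1, -3.6, -1.8]
width: 0.0097
gripper_force: 59.3
```

Request:
servo_tool:
  increments:
    - [0, 0, 0, 0, 0, 0, 1]
    - [0, 0, 0, 0, 0, 0, 1]
    - [0, 0, 0, 0, 0, 0, 1]
    - [0, 0, 0, 0, 0, 0, 1]
    - [0, 0, 0, 0, 0, 0, 1]

```text
clock: 24.3
position: [0.5094, 0.0136, 0.1652]
ee_rot: [-0.063, 0.705, 0.704, -0.064]
contact_force: [-4.2, -4.3, -2.4]
width: 0.0099
gripper_force: 59.3
```

```bash
python3 -c "
from h import *
s=manip.get_state();print({k:s[k] for k in('clock','position','contact_force','width','gripper_force')})
snap('scene','s9');cal=optics.get_calibration('scene')
for n,z in(('wide_roll',.028),('narrow_roll',.066)):
  for d in finder.tip_of(n,'scene')[:1]: print(n,d['p'],d['at'])
for t in(0,.11,.175,.26):
  print(t,[proj(cal,(.689-.228*np.cos(t),y,.101+.228*np.sin(t)),'scene').round().tolist() for y in(-.13,.16)])
cv2.imwrite('pics/c9.png',cv2.resize(cv2.imread('pics/s9.png')[140:360,130:360],None,fx=2.5,fy=2.5))"
```

```text
{'clock': 24.3, 'position': array([0.50941819, 0.01363659, 0.16522985]), 'contact_force': array([-4.17658844, -4.34715084, -2.38286859]), 'width': 0.009860861693381144, 'gripper_force': 59.328356981277466}
wide_roll 0.65 [180.1, 307.5]
narrow_roll 0.81 [252.3, 296.2]
0 [[213.0, 236.0], [267.0, 178.0]]
0.11 [[213.0, 229.0], [267.0, 171.0]]
0.175 [[213.0, 225.0], [268.0, 167.0]]
0.26 [[214.0, 220.0], [269.0, 163.0]]
```

View pics/c9.png

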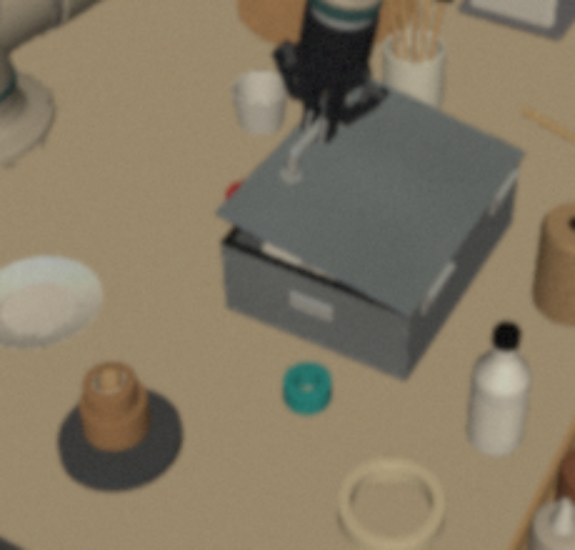

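The lid's near front corner is at (217,225), which matches the projection for 0.175 rad. The rolls are still stacked on the post, the grip reads 59 N and the arm is still, so I'm handing in.

```bash
python3 -c "
from rig import manip
print(manip.sign_off())"
```

```text
the job is handed in; nothing more can be done
None
```

The job is handed in: both rolls are on the post, wide below narrow, and the lid is held by its handle about 4 cm open (about 0.175 rad by the scene camera); the hand-in call gave no verdict.

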